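# Rock the seesaw gate and feed the valve balls into the other tray

### The arm

A 6-joint arm with a two-finger parallel gripper is mounted at the origin on the work surface. World frame = base frame: x ahead of the robot, y to its left, z up, the work surface at z = 0. Lengths are in m, angles in rad, forces in N, time in s.
With the tool pointing down it reaches from about 0.25 to 0.775 m from the base axis. Payload 4 kg.
Tool frame: the origin (TCP) lies at the very end of the fingers, on their centre line; the grasp point (between the pads) lies 19 mm behind it; x points along the fingers, y is the direction in which the jaws open and shut, and the axes are right-handed (so a half turn about x gives the same grasp; the last joint's range is limited). The gripper opens to 85 mm and grips with 20 to 120 N. Pads are 22 mm wide; open, the fingers measure 114 mm over their backs; the gripper's body (76 mm by 85 mm) begins 54 mm behind the grasp point. The pads swing forward as they close: fully open they stand 13 mm farther back than shut.
Start: joints at [-1.279, 0.087, 1.371, -0, 1.684, -0.103], TCP at [0.212, -0.508, 0.231] pointing down, gripper open.
Joint ranges: [-3.1, 3.1], [-0.76, 2.03], [0.27, 2.55], [-1.08, 4.22], [0.17, 2.65], [-2.57, 2.57]. Speed limits (rad/s): [2.79, 2.79, 3.14, 3.14, 3.14, 3.14].

### API

Orientations are given as [roll, pitch, yaw] about the fixed x, y, z axes, in that order (R = Rz(yaw) Ry(pitch) Rx(roll)).
In Python, from bench import manip gives the robot as it stands. Calls block until the motion is done:
- manip.move_ptp(position, orientation): joint-space move of the TCP to a pose.
- manip.move_straight(position, attitude=None, rate=0.15, force_limit=None): straight line of the TCP; attitude=None keeps the orientation; rate is the mean speed in m/s. With force_limit (N) it stops when the force on the tool has changed by that much, and returns True; else False.
- manip.set_joints(angles): joint-space move.
- manip.move_gripper(opening, squeeze=None): finger opening in m; squeeze is the grip in N (None keeps the last); returns when the fingers have stopped.
- manip.pause(seconds).
- manip.ik(position, orientation): joint angles nearest the present ones, or None.
- manip.state(): the state.
- manip.capture(name): name is "side" or "top"; returns the picture (480x640x3 uint8, blue, green, red); there is no depth.
- manip.camera_info(name): a dict with "fx", "fy", "cx", "cy" (pixels), "distortion" ([k1, k2, p1, p2, k3] as OpenCV has them; the pictures are not rectified), "rvec" (rotation vector, rad) and "tvec" (3), from world to camera coordinates, as OpenCV has them. Camera axes: x right, y down, z forward; pixel columns grow to the right and rows downward; lengths in m; the calibration is good to about 2 mm. A picture is of the moment at which its call begins. camera_info takes no time and is no camera call.
A pose or a line that the arm cannot do raises manip.MotionError and nothing moves.
- manip.finish_job(): hands the job in, once; it reports no verdict.
The state is a dict: "clock": time; "joint_positions": joint angles; "joint_velocities": joint speeds; "tau": joint torques, N m; "tcp_pos": TCP position; "orientation": TCP orientation; "contact_force": force on the tool from outside, world axes, zero at the start; "moment": the same for the moment, N m; "opening": finger opening in m.
Only numpy, scipy, OpenCV 4.12 (cv2) and the standard library are available. Lean on these libraries where they do the work, as an engineer would, in place of code of your own. Each camera call takes 0.05 s, during which the arm holds its last target.

### The job

The tray that the seesaw gate now leads to is not to get these balls: with the fingertips, first rock the gate over its pivot to its other side by pushing its raised end down, and only then push the black shutter tab across to the left, as seen from the robot, to let the three queued steel balls roll down the other chute into its tray. Do not touch or pick up the balls themselves, and leave the injector, the nut and the jar where they are. Finish with all three balls at rest in that tray and the gate still lying over to that side.

Things in the scene. Friction and masses are not known exactly. Their poses are not given: they have to be found in the camera images.
- stand: fixed feed stand, 0.31 m deep, 0.61 m wide, yaw within 0.25 rad. Origin on the table under the gate's middle; x points from the gate along the feed channel, away from the robot, y left, z up. The gate's axle runs along x at y = 0, 90 mm up. A drop box (x -17 to 34, y -35 to 35, z 162 to 210 mm) stands over the gate's middle
- feed_end (a point): middle of the feed channel's floor at its lower end, over the drop box, 172 mm above the table. The channel runs from here along the stand's +x for 200 mm, rising 0.15 rad; 24 mm wide inside, 32 mm outside, walls 20 mm high
- tray_left (a point): centre of the inner floor of the left tray, at the stand's y = +248 mm: open box 130 (x) x 110 (y) x 50 mm, walls 4 mm. A fixed chute leads into it from the gate's left end (y 129 to 203 mm)
- tray_right (a point): centre of the inner floor of the right tray, y = -248 mm, the mirror image
- gate (a joint): tilt of the seesaw gate, rad: +0.30 = left end up, balls run to the right tray; -0.30 = right end up, balls run to the left tray. A steel trough 32 mm wide, 240 mm long along y, 0.5 to 0.8 kg, top-heavy: it rests at either stop (starts at one of them) and falls over by itself once pushed past 0; about 1 N on the raised pad moves it
- pad_left (a point): centre of the top of the gate's left push pad: a flat steel tab 48 (x) x 46 (y) x 4 mm beside the trough, on the robot's side, at the left end; about 158 mm above the table when raised and 99 mm when lowered, clear space under it down to the base plate
- pad_right (a point): centre of the top of the gate's right push pad, the mirror image of the left one
- shutter (a joint): slide of the shutter along the stand's +y (left), m: 0 = across the feed channel, holding the balls; the balls pass from about 0.028; stop at 0.042. Stays where it is left; friction about 1.5 N. Starts 0 to 3 mm
- tab_top (a point): centre of the top of the shutter's black tab, 26 (x) x 18 (y) mm, standing 36 mm tall below this point, at x = 75 mm of the stand, top 250 mm above the table. The feed channel's walls there reach about 203 mm above the table. Push its right side to the left
- ball1: steel ball, 20 mm across, 33 g, origin at its centre: first in the queue in the feed channel, against the shutter
- ball2: the second ball, the same
- ball3: the third ball, the same
- injector: bystander: steel fuel injector lying on the table, 192 mm long, 32 mm thick; origin on its underside at mid length, x along it
- nozzle_nut: bystander: round steel nozzle nut standing upright, 28 mm across, 55 mm high; origin at the centre of its underside
- jar: bystander: clear jar with a steel lid, 52 mm across, 65 mm high; origin at the centre of its underside

How it is judged:
On the way, in this order (a step that is already met when the one before it is completed fails the run):
1. the gate has been rocked over to its other side while all three balls still wait behind the shutter (distance of pad_left from where it was at the start of the episode above 0.04 m and (value of joint gate below -0.22 rad or value of joint gate above 0.22 rad) and x of each of ball1, ball2, ball3 in the frame of stand above 0.075 m), for 0.2 s.
2. the shutter has been pushed open (value of joint shutter above 0.025 m), for 0.05 s.
At the end, for the whole second after the job is handed in: the gate lies over to the side opposite to its start (beyond 0.22 rad, its left pad more than 40 mm from where it was) and all three balls are at rest on the floor of the tray on that side (distance of pad_left from where it was at the start of the episode above 0.04 m and height (world z) of each of ball1, ball2, ball3 below 0.045 m and linear speed of each of ball1, ball2, ball3 below 0.05 m/s and ((value of joint gate below -0.22 rad and y of ball1 in the frame of stand between 0.195 and 0.303 m and y of ball2 in the frame of stand between 0.195 and 0.303 m and y of ball3 in the frame of stand between 0.195 and 0.303 m) or (value of joint gate above 0.22 rad and y of ball1 in the frame of stand between -0.303 and -0.195 m and y of ball2 in the frame of stand between -0.303 and -0.195 m and y of ball3 in the frame of stand between -0.303 and -0.195 m))); the robot touches nothing.
It fails at once if a ball is touched by the fingers (over 0.5 N) (contact force between the fingers and ball1 above 0.5 N or contact force between the fingers and ball2 above 0.5 N or contact force between the fingers and ball3 above 0.5 N).
It fails at once if a ball is lifted (height (world z) of any of ball1, ball2, ball3 above 0.235 m).
It fails at once if a bystander is moved more than 25 mm (distance of any of injector, nozzle_nut, jar from where it was at the start of the episode above 0.025 m).
It also fails if it takes over 42 s, if anything falls off the work surface, if the arm or the gripper's body presses on something with over 40 N, if the wrist force passes 120 N, or if a joint passes its speed limit or range.

## Working session

There is one attempt and no reset: what is moved stays moved. The work goes in short steps, each a Python script; the robot and the scene stay as the last script left them, time stands still between calls to the robot, and variables do not carry over. Pictures are saved under pics/ and viewed, and the job is handed in when it is done.

```bash
mkdir -p pics
python3 - <<'E'
from bench import manip
import cv2
for n in("side","top"):
    cv2.imwrite(f"pics/{n}0.png",manip.capture(n)); print(n,manip.camera_info(n))
print(manip.state())
E
```

```text
side {'fx': 465.85501969706564, 'fy': 465.85501969706564, 'cx': 318.12699906565814, 'cy': 242.48820611347813, 'distortion': array([0.0422103, 0.       , 0.       , 0.       , 0.       ]), 'rvec': array([ 2.24946254, -0.29586522,  0.12863999]), 'tvec': array([-0.6013733 ,  0.24300677,  0.80653672])}
top {'fx': 613.3028404861898, 'fy': 613.3028404861898, 'cx': 320.66218556057, 'cy': 229.87858245274415, 'distortion': array([-0.04303743,  0.        ,  0.        ,  0.        ,  0.        ]), 'rvec': array([ 2.18106372, -2.19332314,  0.11493059]), 'tvec': array([0.01692103, 0.64205677, 1.16194129])}
{'clock': 0.1, 'joint_positions': array([-1.27908721e+00,  8.79040807e-02,  1.37213594e+00,  4.13862738e-05,
        1.68361005e+00, -1.03087297e-01]), 'joint_velocities': array([-0.00158202, -0.00076226, -0.00390996,  0.00136126,  0.00091671,
        0.0005325 ]), 'tau': array([ 1.64551864e-03, -3.53012717e+01, -3.14219820e+01, -1.20793047e-04,
        7.89037527e-03, -1.80332404e-05]), 'tcp_pos': array([ 0.21142324, -0.5072439 ,  0.23022697]), 'orientation': array([-1.6938734 ,  1.5687385 ,  1.84252028]), 'contact_force': array([-0.89182115, -0.16836039, -0.64578396]), 'moment': array([0.01582411, 0.03916753, 0.0279943 ]), 'opening': 0.08491747431174354}
```

View pics/side0.png

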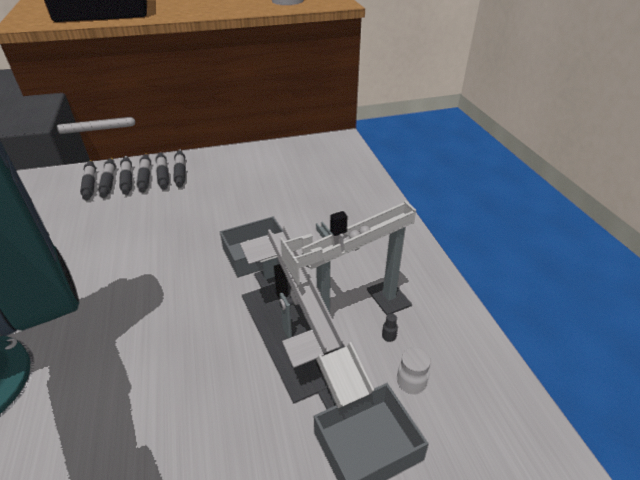

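View pics/top0.png

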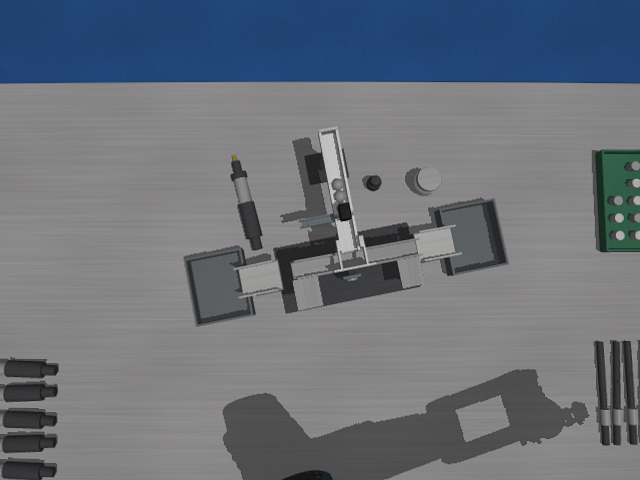

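Run:
```python
import cv2
a=cv2.imread("pics/top0.png"); cv2.imwrite("pics/topc.png",cv2.resize(a[115:335,175:515],None,fx=2.35,fy=2.35,interpolation=cv2.INTER_CUBIC))
a=cv2.imread("pics/side0.png"); cv2.imwrite("pics/sidec.png",cv2.resize(a[195:480,210:440],None,fx=2.1,fy=2.1,interpolation=cv2.INTER_CUBIC))
```

```text
(no output)
```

View pics/topc.png

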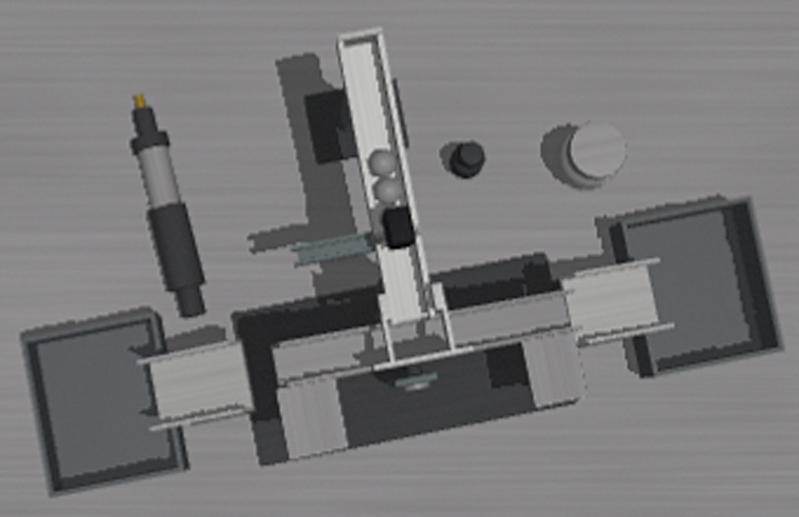

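View pics/sidec.png

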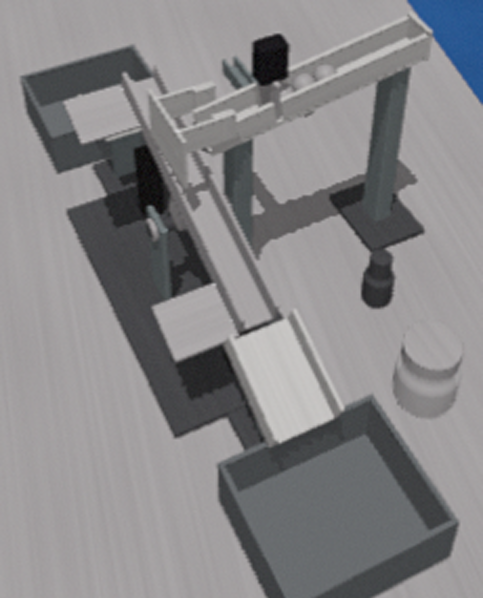

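The gate's left end is up: the left pad is at about top (308,293), and in the side view it overlaps the far tray. The tab is at about top (344,210) and side (339,223). Next I cast rays to measure these.

```bash
cat > h.py <<'E'
import numpy as np,cv2
from bench import manip
def cam(n):
    c=manip.camera_info(n);K=np.array([[c["fx"],0,c["cx"]],[0,c["fy"],c["cy"]],[0,0,1]])
    R=cv2.Rodrigues(np.array(c["rvec"]))[0];return K,np.array(c["distortion"]),R,np.array(c["tvec"])
def ray(n,p):
    K,d,R,t=cam(n);u=cv2.undistortPoints(np.array([[p]],float),K,d)[0,0]
    v=R.T@np.array([u[0],u[1],1]);return -R.T@t,v/np.linalg.norm(v)
def onz(n,p,z):
    o,v=ray(n,p);return o+v*(z-o[2])/v[2]
def tri(pt,ps):
    a,u=ray("top",pt);b,v=ray("side",ps)
    s=np.linalg.lstsq(np.c_[u,-v],b-a,rcond=None)[0]
    p,q=a+s[0]*u,b+s[1]*v;return (p+q)/2,np.linalg.norm(p-q)
def proj(n,X):
    K,d,R,t=cam(n);return cv2.projectPoints(np.atleast_2d(X).astype(float),cv2.Rodrigues(R)[0],t,K,d)[0][:,0]
T=lambda x,y:(x/2.35+175-.3,y/2.35+115-.3)
S=lambda x,y:(x/2.1+210-.3,y/2.1+195-.3)
E
python3 - <<'E'
from h import *
np.set_printoptions(precision=4,suppress=True)
r=np.array([onz("top",T(*p),.05) for p in[(610,226),(748,198),(782,348),(645,376)]])
l=np.array([onz("top",T(*p),.05) for p in[(22,333),(152,309),(188,468),(52,496)]])
for q in(r,l): print([np.linalg.norm(q[i]-q[i-1]) for i in range(4)])
R,L=r.mean(0),l.mean(0);d=L-R;O=(L+R)/2;yaw=np.arctan2(-d[0],d[1])
print("O",O,"dist",np.linalg.norm(d),"yaw",yaw)
def W(x,y,z):
    c,s=np.cos(yaw),np.sin(yaw);return np.array([O[0]+c*x-s*y,O[1]+s*x+c*y,z])
tops=[tri(a,b) for a,b in[(T(312,418),S(103,112)),(T(552,370),S(196,320)),(T(398,214),S(271,45))]]
for p,e in tops:
    q=p-O;c,s=np.cos(yaw),np.sin(yaw);print(p,"err",e,"stand",[c*q[0]+s*q[1],-s*q[0]+c*q[1],p[2]])
pad=onz("top",T(312,418),.158);print("padL@.158",pad,onz("top",T(552,370),.099))
im={n:cv2.imread(f"pics/{n}0.png") for n in("top","side")}
P=[W(75+dx,dy,250) for dx in(-13,13) for dy in(-9,9)]
P=np.array([W((75+dx)/1e3,dy/1e3,z) for z in(.25,.214) for dx in(-13,13) for dy in(-9,9)]+[W(0,y,.05) for y in(.248,-.248)]+[W(-.02,0,.09),W(0,0,.172),W(.2,0,.202)])
for n in im:
    a=cv2.resize(im[n],None,fx=3,fy=3,interpolation=cv2.INTER_CUBIC)
    for u in proj(n,P): cv2.circle(a,tuple(int(v) for v in u*3+1),2,(0,0,255),-1)
    x0,y0=(540,360) if n=="top" else (640,560)
    cv2.imwrite(f"pics/{n}_chk.png",a[y0:y0+600,x0:x0+800])
# dark mask tab
for n,(x0,y0,x1,y1) in {"top":(330,195,360,228),"side":(322,203,355,240)}.items():
    m=(im[n][y0:y1,x0:x1].max(2)<45).astype(np.uint8);k,lab,st,_=cv2.connectedComponentsWithStats(m);i=1+st[1:,4].argmax();print(n,st[i][:2]+[x0,y0],st[i][2:])
    c=np.argwhere(lab==i)[:,::-1]+[x0,y0];print(cv2.minAreaRect(c.astype(np.float32)))
E
```

```text
[np.float64(0.12493870675441919), np.float64(0.11680935680103048), np.float64(0.12546341436534342), np.float64(0.11510309491576982)]
[np.float64(0.1326236505118894), np.float64(0.10614906015605971), np.float64(0.1307382720322369), np.float64(0.11053044855560404)]
O [ 0.5809 -0.0338  0.05  ] dist 0.48890633736088 yaw 0.18438081514544308
[0.5235 0.0392 0.1568] err 1.7503494993492838e-05 stand [np.float64(-0.04312255487479361), np.float64(0.08227382893139631), np.float64(0.15683793828675857)]
[ 0.5586 -0.1472  0.0951] err 0.0008148226018321263 stand [np.float64(-0.04275601055687054), np.float64(-0.107377866392206), np.float64(0.09506605611678093)]
[ 0.6579 -0.0189  0.2439] err 0.008200178153675656 stand [np.float64(0.07840680860977585), np.float64(0.0004478822195342763), np.float64(0.24388947882084536)]
padL@.158 [0.5235 0.0392 0.158 ] [ 0.5581 -0.1464  0.099 ]
top [338 203] [ 13  18 196]
((344.0945739746094, 211.5675506591797), (16.933094024658203, 11.836727142333984), 80.53767395019531)
side [331 212] [ 16  24 320]
((338.5, 223.5), (23.0, 15.0), 90.0)
```

View pics/top_chk.png

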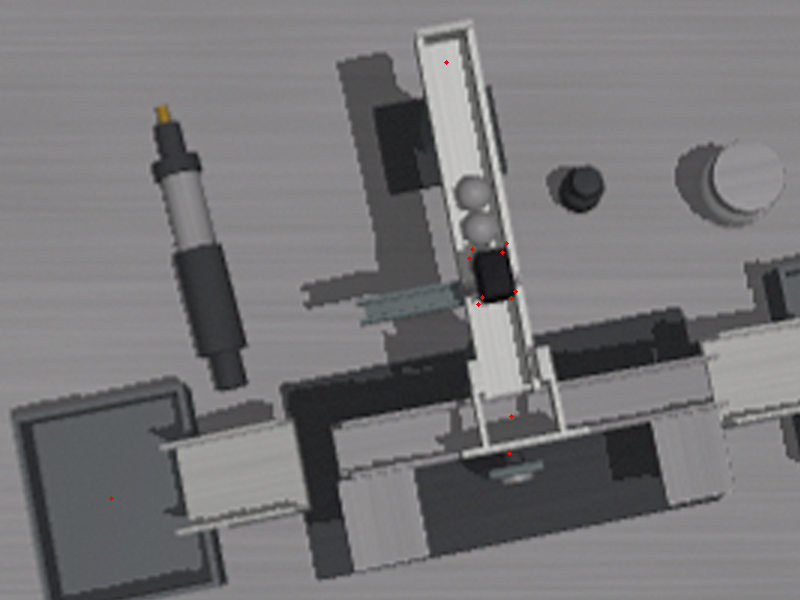

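View pics/side_chk.png

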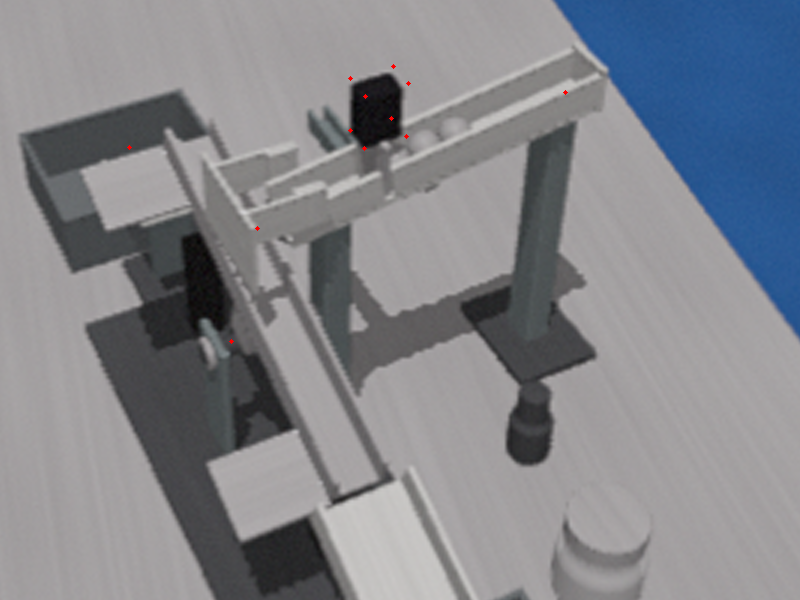

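Pad heights and y offsets match the stand model: left pad raised, +0.30. So I'll close the fingers and push the left pad down.

```bash
cat >> h.py <<'E'
from scipy.spatial.transform import Rotation as Ro
O=np.array([.5809,-.0338]);yaw=.1844
c,s=np.cos(yaw),np.sin(yaw)
def W(x,y,z): return np.array([O[0]+c*x-s*y,O[1]+s*x+c*y,z])
def att(k=1):
    sx=np.array([c,s,0]);sy=np.array([-s,c,0])
    return Ro.from_matrix(np.c_[[0,0,-1.],k*sy,k*sx]).as_euler('xyz')
def stand(p): return [c*(p[0]-O[0])+s*(p[1]-O[1]),-s*(p[0]-O[0])+c*(p[1]-O[1]),p[2]]
E
python3 - <<'E'
from h import *
np.set_printoptions(precision=4,suppress=True)
for k in(1,-1): print(k,[manip.ik(W(*p),att(k)) for p in[(-.048,.095,.3),(-.048,.095,.1),(.075,-.06,.222),(.075,.03,.222)]])
p=manip.state()["tcp_pos"]
manip.move_straight(p+[0,0,.12],rate=.2)
manip.move_gripper(0,20)
print(manip.state()["clock"],manip.state()["opening"])
E
```

```text
1 [array([-0.0113,  0.0142,  1.3122,  0.    ,  1.8152, -1.7665]), array([-0.0113,  0.0823,  1.6406,  0.    ,  1.4187, -1.7665]), array([-0.2027,  0.3613,  1.0613,  0.    ,  1.719 , -1.9579]), array([-0.0727,  0.3123,  1.1246,  0.    ,  1.7047, -1.8279])]
-1 [array([-0.0113,  0.0142,  1.3122, -0.    ,  1.8152,  1.3751]), array([-0.0113,  0.0823,  1.6406, -0.    ,  1.4187,  1.3751]), array([-0.2027,  0.3613,  1.0613,  0.    ,  1.719 ,  1.1837]), array([-0.0727,  0.3123,  1.1246, -0.    ,  1.7047,  1.3136])]
1.6083 0.00016654319425025074<sys>:0: UserWarning: Gimbal lock detected. Setting third angle to zero since it is not possible to uniquely determine all angles.
```

```bash
python3 -W ignore - <<'E'
from h import *
np.set_printoptions(precision=4,suppress=True)
manip.move_ptp(W(-.048,.093,.30),att(-1))
manip.move_straight(W(-.048,.093,.185),rate=.15)
f0=manip.state()["contact_force"]
h=manip.move_straight(W(-.048,.093,.112),rate=.06,force_limit=15)
s_=manip.state();print(h,f0,s_["contact_force"],stand(s_["tcp_pos"]))
manip.pause(.4)
for n in("side","top"): cv2.imwrite(f"pics/{n}1.png",manip.capture(n))
print(manip.state()["clock"])
E
```

```text
False [-0.4292 -0.3566  0.4214] [-0.4346  0.3903  1.0409] [np.float64(-0.047592272326421325), np.float64(0.09290520787097196), np.float64(0.11258626961378901)]
6.6667
```

View pics/side1.png

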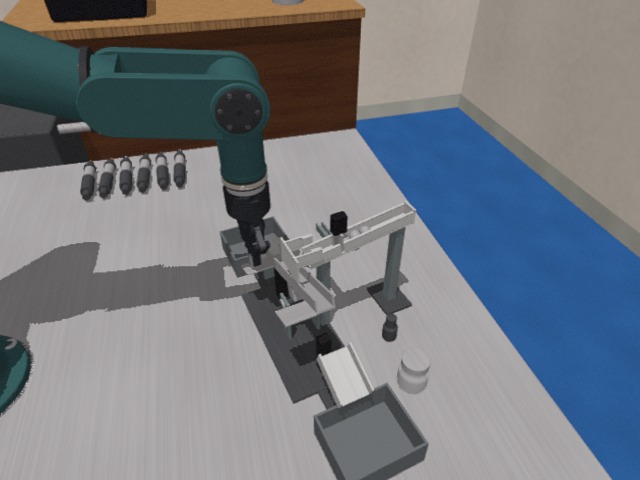

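View pics/top1.png

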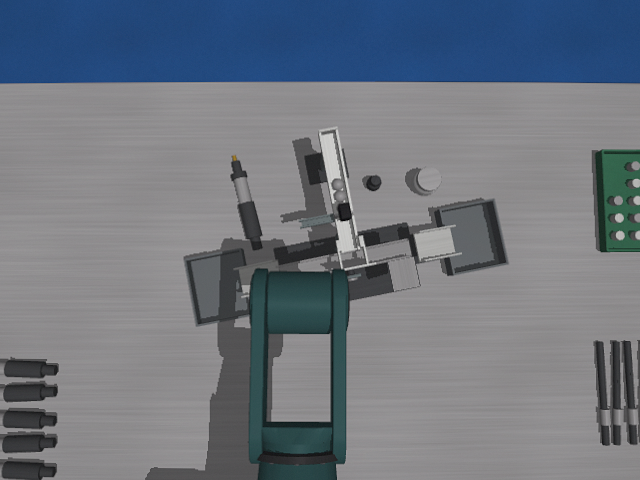

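The gate has tipped: the right pad is now raised at side (305,312), and the balls are still queued at top (338,190). Next I retreat, move over to the tab's right side, and check before pushing.

```bash
python3 -W ignore - <<'E'
from h import *
manip.move_straight(W(-.048,.093,.31),rate=.2)
manip.move_ptp(W(.077,-.055,.31),att(-1))
manip.move_straight(W(.077,-.055,.226),rate=.15)
for n in("side","top"): cv2.imwrite(f"pics/{n}2.png",manip.capture(n))
a=cv2.imread("pics/side2.png"); cv2.imwrite("pics/side2c.png",cv2.resize(a[150:420,210:440],None,fx=2.2,fy=2.2,interpolation=cv2.INTER_CUBIC))
s_=manip.state();print(s_["clock"],s_["contact_force"],stand(s_["tcp_pos"]))
E
```

```text
9.4083 [-0.12932355 -0.27988848  0.86525111] [np.float64(0.0776622287178637), np.float64(-0.0549483715876464), np.float64(0.22863114166339069)]
```

View pics/side2c.png

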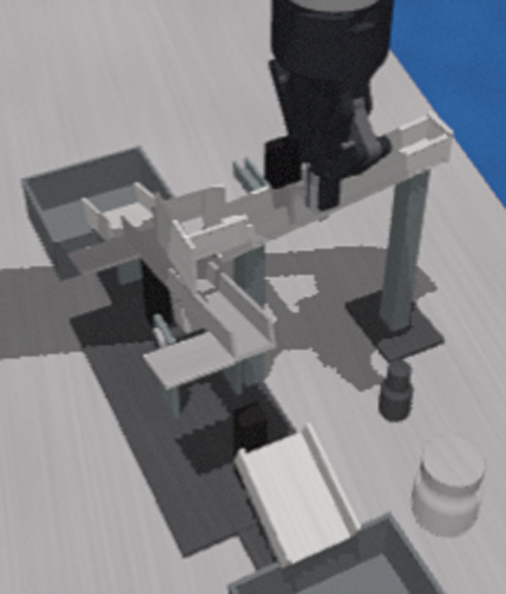

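View pics/top2.png

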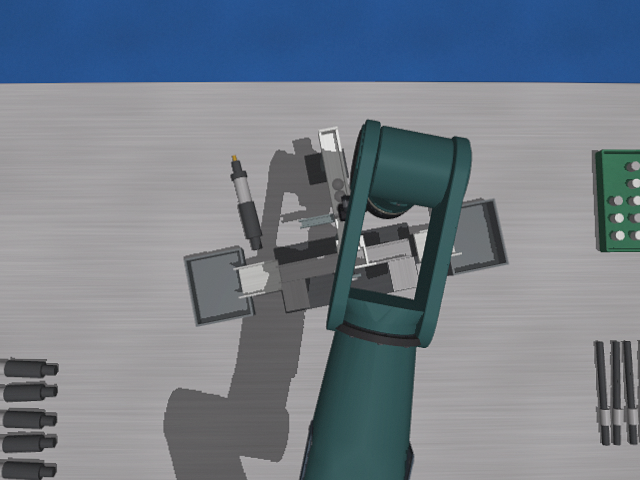

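The gate lies to the left, and the fingers stand clear of the tab on its right at side (355,240). Now I push.

```bash
python3 -W ignore - <<'E'
from h import *
h=manip.move_straight(W(.077,.028,.226),rate=.05,force_limit=12)
s_=manip.state();print(h,s_["clock"],s_["contact_force"],stand(s_["tcp_pos"]))
for n in("side","top"): cv2.imwrite(f"pics/{n}3.png",manip.capture(n))
E
```

```text
True 10.7667 [ 0.60046995 -2.0219922   1.33847941] [np.float64(0.07665623331086528), np.float64(0.01739344829030979), np.float64(0.22564756785330775)]
```

View pics/side3.png

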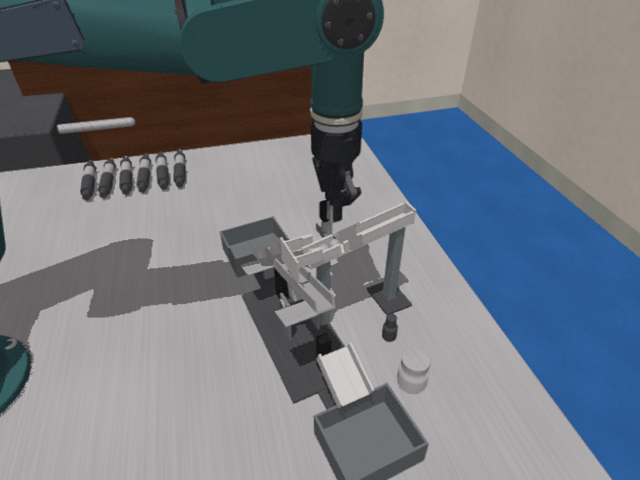

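View pics/top3.png

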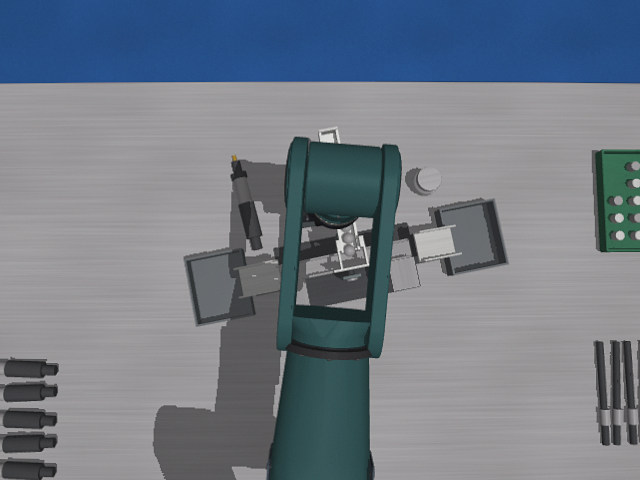

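The shutter hit its stop and the balls are rolling, with two in the drop box at top (349,242). I'll back off, rise clear and look.

```bash
python3 -W ignore - <<'E'
from h import *
manip.move_straight(W(.077,.007,.226),rate=.08)
manip.move_straight(W(.077,.007,.33),rate=.15)
manip.move_ptp([.30,-.40,.35],att(-1))
manip.pause(1)
for n in("side","top"): cv2.imwrite(f"pics/{n}4.png",manip.capture(n))
print(manip.state()["clock"])
a=cv2.imread("pics/top4.png"); cv2.imwrite("pics/top4c.png",cv2.resize(a[115:335,175:515],None,fx=2.35,fy=2.35,interpolation=cv2.INTER_CUBIC))
a=cv2.imread("pics/side4.png"); cv2.imwrite("pics/side4c.png",cv2.resize(a[195:480,210:440],None,fx=2.1,fy=2.1,interpolation=cv2.INTER_CUBIC))
E
```

```text
14.9917
```

View pics/top4c.png

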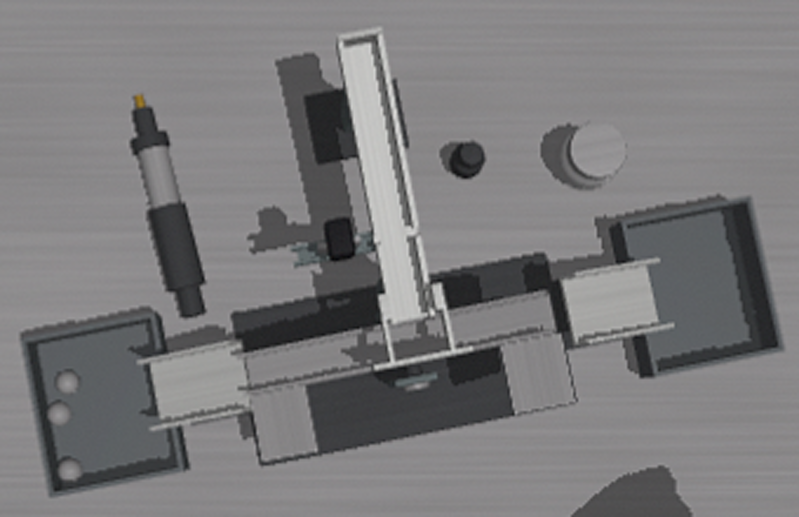

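View pics/side4c.png

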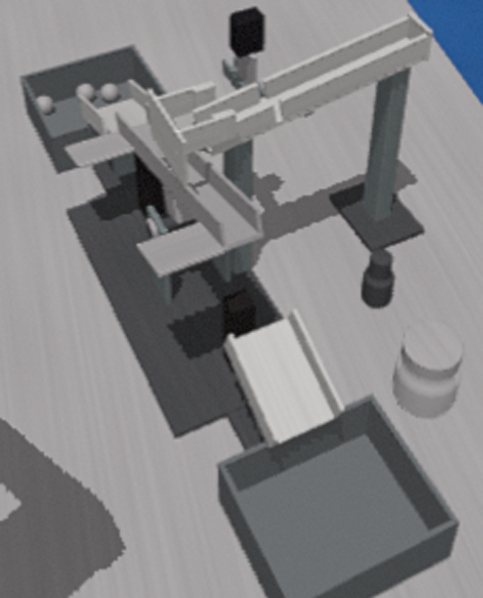

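All three balls are in the left tray at about top (204,277), (200,291) and (204,315). The gate still lies left-down and the bystanders haven't moved. I'll check that the balls are at rest, then hand in.

```bash
python3 -W ignore - <<'E'
from h import *
manip.pause(1.5)
b=manip.capture("top"); a=cv2.imread("pics/top4.png")
d=cv2.absdiff(a,b)[240:335,175:260];print("tray diff max",d.max(),"frac>25",(d>25).mean())
for p in[(67,382),(59,413),(69,470)]: print(np.round(stand(onz("top",T(*p),.016)),3))
if (d>25).mean()<.004:
    manip.finish_job();print("handed in")
E
```

```text
tray diff max 7 frac>25 0.0
[0.022 0.276 0.016]
[-0.002  0.287  0.016]
[-0.049  0.287  0.016]
the job is handed in; nothing more can be done
handed in
```

I rocked the gate over and released the balls into the left tray. All three were at rest there when I handed the job in, at about 17 s of the 42 s allowed. The hand-in reported no verdict.

- **Gate:** it started with its left end up. I pushed the left pad down with closed fingertips until the gate fell over to the left. The balls were still queued behind the shutter at that point.
- **Shutter:** I pushed the black tab left until the force limit stopped the move, after about 72 mm of hand travel. The last pictures show the tab fully across to the left.
- **Last checks:** the tray looked the same in two pictures taken over 1.5 s apart. The balls were at stand y of about 0.276, 0.287 and 0.287 m, within the 0.195–0.303 m window. The gate was still over to the left, the injector, nut and jar showed no visible movement, and the arm was parked clear.
- **Small disagreements:** the measured distance between the trays came out at 489 mm instead of 496 mm. The two camera views of the tab differed by 8 mm. Neither affected the moves. No check failed.

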